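# Move the drawer divider up behind the spice jars

### The job

The two little jars at the front of the pine box's open drawer have too much room and slide about. Slide the thin plywood divider straight up out of the back grooves, set it down into the front grooves, just behind the jars, until it rests on the drawer floor (lower it, do not let it drop), then gently push the drawer fully shut. Leave the two jars standing in front of the divider and do not disturb the other things on the shelf.

Things in the scene. Friction and masses are not known exactly. Their poses are not given: they have to be found in the camera images.
- pine_box: Low brown-oiled pine box with one drawer, fixed to the shelf: 250 deep, 252 wide, 118 high. Origin on the shelf at the middle of its front face; x points into the box (away from the drawer's front board), y to the left seen from the robot, z up. The drawer slides out along -x.
- drawer (a joint): How far the drawer is pulled out, in m: 0 shut (front board against the box), stop at 0.215. Starts at 0.200. Runs level with light friction (about 2 N to push slowly) and stays where it is left.
- back_grooves (a point): Point on the drawer's inner floor (22 mm above the shelf), mid-width, in the rearmost of three groove pairs, where the divider starts; moves with the drawer, axes as pine_box. Drawer inside 200 wide, 224 long, side walls 64 high. Grooves 35 mm apart run up the side walls, each 12 wide between two pale plywood battens 8 wide, 7 deep, 61 high, with rounded tops.
- front_grooves (a point): The same point in the foremost pair of grooves, 70 mm nearer the drawer's front board (72 mm behind its inner side). The divider goes here.
- drawer_front (a point): Middle of the outer face of the drawer's front board, 52 mm above the shelf; moves with the drawer, axes as pine_box. The front board is 16 mm thick, 252 wide, from 8 to 106 mm above the shelf; in its middle an 82 mm wide finger scoop cuts the top edge down to 86 mm. A push here along +x shuts the drawer.
- divider: Thin upright pale birch plywood panel, 8 thick (x) by 194 long (y) by 74 high (z), about 80 g. Origin at the middle of its lower edge. In the grooves it has 2 mm play each way in x and 3 mm in y; its top edge, 96 mm above the shelf when it rests on the drawer floor, stands 10 mm above the side walls and is its only free edge; it clears the box's ceiling by 10 mm when the drawer shuts.
- jar_left: Low glass spice jar with a steel screw lid, 50 diameter, 42 high, about 90 g, standing loose on the drawer floor right behind the front board, left half. Origin: centre of its underside.
- jar_right: Same kind of jar in the right half of the drawer.
- carousel: White plastic spice carousel with small jars, 176 diameter, 171 high, 1 kg, loose. Origin: centre of its underside. Stands on the other side of the middle from the pine box. To be left alone.
- strainer: Stainless steel strainer lying mouth down: bowl 122 diameter, 55 high, flat handle to 190 mm along its +x. Origin: shelf level under the bowl's centre. To be left alone.
- funnel: Green silicone funnel standing mouth down, 112 diameter, 105 high. Origin: centre of its underside. To be left alone.
- tall_jar: Empty glass jar with a screw lid, 82 diameter, 122 high. Origin: centre of its underside. To be left alone.
Mind the look-alikes: they are no part of the job. There is more than one size of the divider; the one meant has the size given above.

How it is judged:
By the outcome, as a careful person would: the job done as asked, in the order asked, and still so for the second after the job is handed in, with the robot touching nothing.
It also fails if it takes over 58 s, if anything falls off the work surface, if the arm or the gripper's body presses on something with over 40 N, if the wrist force passes 120 N, or if a joint passes its speed limit or range.

### The arm

A 6-joint arm with a two-finger parallel gripper is mounted at the origin on the work surface. World frame = base frame: x ahead of the robot, y to its left, z up, the work surface at z = 0. Lengths are in m, angles in rad, forces in N, time in s.
With the tool pointing down it reaches from about 0.2 to 0.875 m from the base axis. Payload 3.4 kg.
Tool frame: the origin (TCP) lies on the centre line of the jaws, within the pads' length; the fingertips stand 14 mm ahead of it and the grasp point (between the pads) lies 5 mm behind it; z points along the fingers, y is the direction in which the jaws open and shut (so a half turn about z gives the same grasp; the last joint's range is limited). The gripper opens to 94 mm and grips with 3 to 60 N. Pads are 16 mm wide; open, the fingers measure 119 mm over their backs; the gripper's body (75 mm by 177 mm) begins 78 mm behind the grasp point.
Start: joints at [1.22, 0.276, 1.505, -0, 1.361, -0.121], TCP at [0.131, 0.56, 0.187] pointing down, gripper open.
Joint ranges: [-2.89, 2.89], [-0.75, 2.08], [0.22, 2.7], [-1.18, 4.32], [0.11, 2.71], [-2.7, 2.7]. Speed limits (rad/s): [2.57, 2.57, 3.14, 3.14, 3.14, 3.14].

### API

Orientations are given as a rotation vector (axis times angle).
In Python, from bench import * gives the robot as it stands.
- The arm moves only by the tool move_arm, never from a script. Its argument "targets" is a list that holds one entry, the list of rows, each a list of 7 numbers: the finger opening in mm, from 0 to 94, then the shift along the tool's x, y, z in mm, then the turn, a rotation vector about the tool's x, y, z in degrees. In form: [[[grip, dx, dy, dz, ax, ay, az], ...]]. A call has 1 to 8 rows; each row shifts and turns the commanded pose from where the row before left it, along the tool's axes as they then stand; what a row does not reach is not made up. A row lasts 1/8 s, in which the tool goes at most 62.5 mm and 10.7 degrees, less where a joint would pass 70% of its speed; a pose out of reach is approached as far as the arm can. A call with a gripper value outside its range is refused whole. The fingers move at their own pace and stop on an object; "grip_force" is the grip in N (left out, the last holds). Time passes only in rows, so rows that do not move let the fingers close. It gives the time, the measured TCP pose, the force and the opening at its end, in the units of the state.
- get_obs(): the state, without advancing time (a new reading comes with each control period).
- get_image(name): name is "scene" or "side" or "wrist"; returns the picture (400x640x3 uint8, blue, green, red); there is no depth.
- calibration(name): a dict with "fx", "fy", "cx", "cy" (pixels), "D" ([k1, k2, p1, p2, k3] as OpenCV has them; the pictures are not rectified), "view" (4x4, takes a point from world to camera coordinates). Camera axes: x right, y down, z forward; pixel columns grow to the right and rows downward; lengths in m; the calibration is good to about 2 mm. A picture is of the moment at which its call begins: read the wrist's pose just before it. calibration takes no time and is no camera call; for the wrist camera it gives the pose at the moment of the call.
- job_done(): hands the job in, once; it reports no verdict.
The state is a dict: "time": time; "joints": joint angles; "qvel": joint speeds; "joint_torque": joint torques, N m; "tcp_pos": TCP position; "ee_rot": TCP orientation; "wrist_force": force on the tool from outside, world axes, zero at the start; "wrist_torque": the same for the moment, N m; "gripper_width": finger opening in m.
Only numpy, scipy, OpenCV 4.12 (cv2) and the standard library are available. Lean on these libraries where they do the work, as an engineer would, in place of code of your own. Each camera call takes 0.05 s, during which the arm holds its last target. There are 200 camera calls.

## Working session

There is one attempt and no reset: what is moved stays moved. The work goes in short steps, Python scripts to look and compute and a tool call to move; the robot and the scene stay as the last step left them, time stands still between calls to the robot, and variables do not carry over. Pictures are saved under pics/ and viewed, about 8 in all and at most 12, crops included, and the job is handed in when it is done.

Besides the shell and the picture viewer there is one more tool, called after "Request:" by a JSON object that holds its "fn" and its "kwargs". move_arm: Moves the arm, as the interface text tells. Its arguments: {"type":"object","properties":{"targets":{"type":"array","items":{"type":"array","items":{"type":"array","items":{"type":"number"}}}},"grip_force":{"type":"number"}},"required":["targets"]}

```bash
mkdir -p pics; ls; python3 - <<'E'
from bench import *
import cv2,numpy as np
o=get_obs();print(o)
for n in("scene","side"):
    cv2.imwrite(f"pics/{n}0.png",get_image(n));c=calibration(n);print(n,c)
E
```

```text
pics
{'time': 0.0, 'joints': array([ 1.22001025e+00,  2.76594556e-01,  1.50609811e+00, -6.28302386e-05,
        1.36068452e+00, -1.20989299e-01]), 'qvel': array([ 0.00054673, -0.00039791,  0.00059435, -0.00097696, -0.00145642,
       -0.00035631]), 'joint_torque': array([-3.23127781e-03, -4.04582727e+01, -2.37222183e+01,  6.97652833e-02,
        3.45930085e-02, -1.19006177e-04]), 'tcp_pos': array([0.13079402, 0.55932398, 0.18611898]), 'ee_rot': array([-3.60108607e-01, -3.12052458e+00,  2.74775457e-03]), 'wrist_force': array([0.28741689, 0.61784503, 0.11750579]), 'wrist_torque': array([-0.01784726,  0.07191934, -0.00484686]), 'gripper_width': 0.09424584890629925}
scene {'fx': 489.4730557921625, 'fy': 489.4730557921625, 'cx': 318.94828330062523, 'cy': 197.52334764953793, 'D': array([-0.01291345,  0.        ,  0.        ,  0.        ,  0.        ]), 'view': array([[ 0.43478812,  0.9003841 , -0.0163632 , -0.21905938],
       [ 0.52100778, -0.26632803, -0.8109379 , -0.22645821],
       [-0.73451357,  0.34406081, -0.58490339,  1.91761528],
       [ 0.        ,  0.        ,  0.        ,  1.        ]])}
side {'fx': 419.72755928872215, 'fy': 419.72755928872215, 'cx': 321.3143198752498, 'cy': 201.3410496191852, 'D': array([-0.09595509,  0.        ,  0.        ,  0.        ,  0.        ]), 'view': array([[ 0.98424049, -0.17601701, -0.01699022, -0.52396903],
       [-0.11817779, -0.58324548, -0.80365335,  0.12379369],
       [ 0.13154719,  0.79299604, -0.59485512,  1.43288987],
       [ 0.        ,  0.        ,  0.        ,  1.        ]])}
```

View pics/scene0.png

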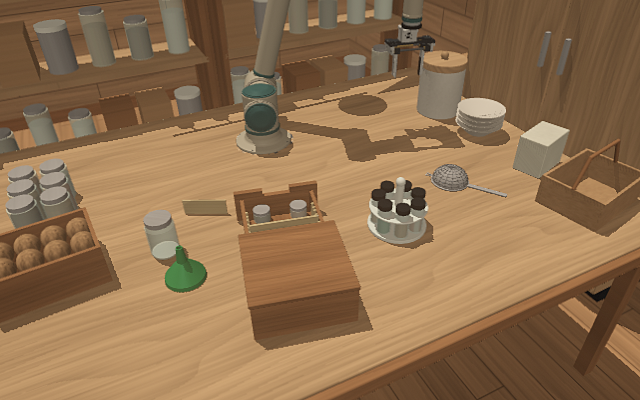

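View pics/side0.png

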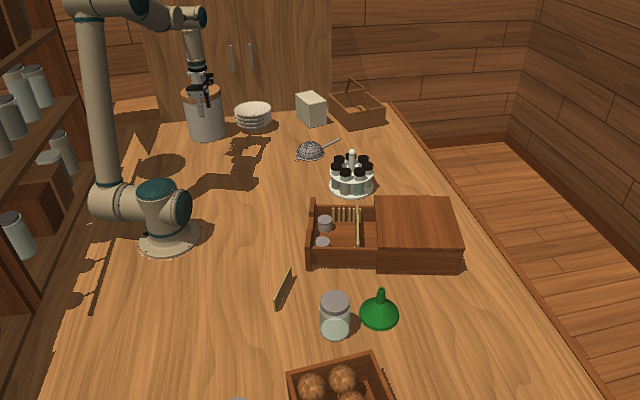

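The scene view shows the box at (297,275) with its drawer open towards the robot and the jars at (262,215) and (298,210). Two panels could be taken for the divider: the one in the drawer, at scene (283,224) and side (360,227), and a shorter loose one on the shelf at scene (205,208) and side (284,290). I choose the one in the drawer, and check it in a close crop.

```bash
python3 - <<'E'
import cv2,numpy as np
a=cv2.imread("pics/scene0.png")[170:245,170:335];b=cv2.imread("pics/side0.png")[185:285,265:475]
A=cv2.resize(a,None,fx=4.6,fy=4,interpolation=2);B=cv2.resize(b,(A.shape[1],290),interpolation=2)
cv2.imwrite("pics/crop.png",np.vstack([A,B]));print(A.shape)
E
```

```text
(300, 759, 3)
```

View pics/crop.png

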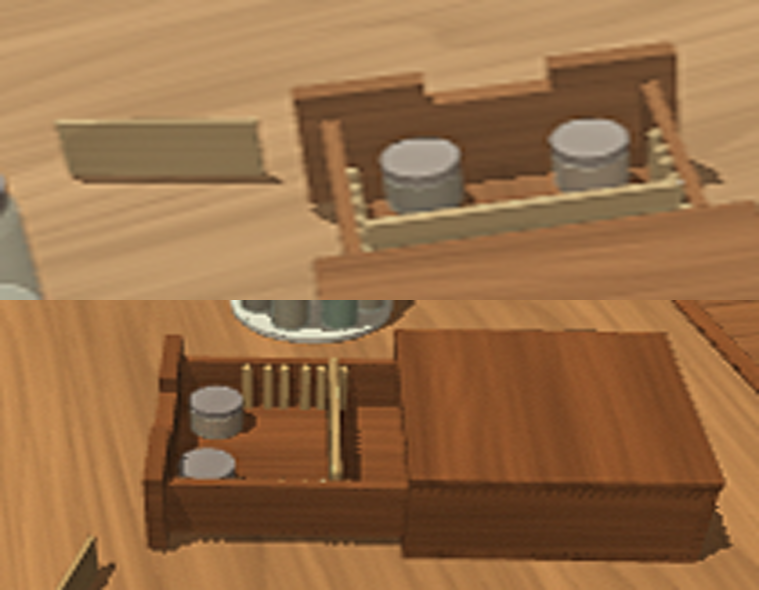

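```bash
cat > h.py <<'E'
from bench import *
import cv2,numpy as np
def ray(c,uv):
    K=np.array([[c["fx"],0,c["cx"]],[0,c["fy"],c["cy"]],[0,0,1]])
    p=cv2.undistortPoints(np.float64(uv).reshape(-1,1,2),K,np.array(c["D"])).reshape(-1,2)
    V=np.array(c["view"]);R=V[:3,:3];o=-R.T@V[:3,3]
    return o,np.c_[p,np.ones(len(p))]@R
def onz(c,uv,z):
    o,d=ray(c,uv);return o+d*((z-o[2])/d[:,2])[:,None]
def proj(c,P):
    V=np.array(c["view"]);P=np.float64(P).reshape(-1,3);K=np.array([[c["fx"],0,c["cx"]],[0,c["fy"],c["cy"]],[0,0,1]])
    return cv2.projectPoints(P,cv2.Rodrigues(V[:3,:3])[0],V[:3,3],K,np.array(c["D"]))[0].reshape(-1,2)
E
python3 - <<'E'
from h import *
np.set_printoptions(precision=4,suppress=True)
S=lambda l:[(x/4.6+170-.4,y/4+170-.4) for x,y in l]
D=lambda l:[(x/3.614+265-.4,(y-300)/2.9+185-.4) for x,y in l]
sc,sd=calibration("scene"),calibration("side")
print("board outer top",onz(sc,S([(293,88),(674,45)]),.106))
print("divider sc",onz(sc,S([(362,227),(684,182)]),.096))
print("divider sd",onz(sd,D([(335,359),(335,474)]),.096))
print("roof sd",onz(sd,D([(396,331),(668,334),(722,487),(403,487)]),.118))
print("roof sc",onz(sc,[(239,236),(325,224),(358,289),(249,306)],.118))
print("jars sc",onz(sc,S([(421,158),(590,138)]),.064))
print("jars sd",onz(sd,D([(217,399),(207,462)]),.064))
E
```

```text
board outer top [[ 0.4391 -0.2483  0.106 ]
 [ 0.4996 -0.0056  0.106 ]]
divider sc [[ 0.6021 -0.259   0.096 ]
 [ 0.6436 -0.0678  0.096 ]]
divider sd [[ 0.6437 -0.0711  0.096 ]
 [ 0.596  -0.2615  0.096 ]]
roof sd [[ 0.7046 -0.0582  0.118 ]
 [ 0.9513 -0.1142  0.118 ]
 [ 0.8865 -0.365   0.118 ]
 [ 0.6376 -0.3138  0.118 ]]
roof sc [[ 0.6555 -0.3004  0.118 ]
 [ 0.7119 -0.0805  0.118 ]
 [ 0.9552 -0.1177  0.118 ]
 [ 0.8924 -0.3556  0.118 ]]
jars sc [[ 0.5036 -0.1884  0.064 ]
 [ 0.5303 -0.0816  0.064 ]]
jars sd [[ 0.5299 -0.0827  0.064 ]
 [ 0.5017 -0.1875  0.064 ]]
```

```bash
cat >> h.py <<'E'
from scipy.spatial.transform import Rotation as Ro
np.set_printoptions(precision=4,suppress=True)
def goto(t,yaw):
    """shift (mm, current tool axes) to t and turn (deg) so that tool y is along world yaw (deg) +-180, tool down"""
    o=get_obs();R=Ro.from_rotvec(o["ee_rot"]);best=[]
    for a in(yaw,yaw+180):
        y=np.array([np.cos(np.radians(a)),np.sin(np.radians(a)),0]);z=np.array([0,0,-1.])
        G=Ro.from_matrix(np.c_[np.cross(y,z),y,z]);r=(R.inv()*G).as_rotvec(degrees=True)
        best.append((np.linalg.norm(r),r))
    print("t",o["time"],"tcp",o["tcp_pos"],"F",o["wrist_force"],"w",o["gripper_width"])
    print("shift mm",R.inv().apply(np.array(t)-o["tcp_pos"])*1000,"turn",[b[1] for b in best])
E
python3 - <<'E'
from h import *
print(Ro.from_rotvec(get_obs()["ee_rot"]).as_matrix())
goto((.3,.25,.3),-13.5)
goto((.60,-.155,.26),-13.5)
sc,sd=calibration("scene"),calibration("side")
print("carousel base",onz(sc,[(398,228)],0),onz(sd,[(351,188)],0))
E
```

```text
[[-0.9737  0.2278 -0.0005]
 [ 0.2278  0.9737 -0.0015]
 [ 0.0002 -0.0016 -1.    ]]
t 0.1 tcp [0.1308 0.5594 0.1862] F [ 1.1236 -0.7707 -0.5715] w 0.09395134604646065
shift mm [-235.1931 -262.8987 -113.401 ] turn [array([-0.0791,  0.0655, 90.3345]), array([ -0.0653,  -0.079 , -89.6655])]
t 0.1 tcp [0.1308 0.5594 0.1862] F [ 1.1236 -0.7707 -0.5715] w 0.09395134604646065
shift mm [-619.5589 -588.8597  -72.938 ] turn [array([-0.0791,  0.0655, 90.3345]), array([ -0.0653,  -0.079 , -89.6655])]
carousel base [[ 0.6965  0.1697 -0.    ]] [[0.6806 0.1645 0.    ]]
```

Request:
{"fn": "move_arm", "kwargs": {"targets": [[[94,-20,-15,-40,0,0,0],[94,-30,-35,-30,0,0,0],[94,-30,-35,-20,0,0,0],[94,-30,-35,-10,0,0,0],[94,-30,-35,-10,0,0,0],[94,-30,-35,0,0,0,0],[94,-30,-35,0,0,0,0],[94,-30,-35,0,0,0,0]]]}}

```text
time: 1.1
tcp_pos: [0.2959, 0.2529, 0.2967]
ee_rot: [-0.36, -3.121, 0.0]
wrist_force: [1.1, 0.1, 0.1]
gripper_width: 0.0937
```

Request:
{"fn": "move_arm", "kwargs": {"targets": [[[60,0,0,0,0,0,10],[60,0,0,0,0,0,10],[60,0,0,0,0,0,10],[40,0,0,0,0,0,10],[40,0,0,0,0,0,10],[40,0,0,0,0,0,10],[40,0,0,0,0,0,10],[40,0,0,0,0,0,10]]]}}

```text
time: 2.1
tcp_pos: [0.2954, 0.2542, 0.2966]
ee_rot: [-2.288, -2.152, 0.001]
wrist_force: [-0.6, -0.1, 1.3]
gripper_width: 0.0398
```

```bash
python3 - <<'E'
from h import *
goto((.60,-.155,.26),-13.5)
E
```

```text
t 2.1 tcp [0.2954 0.2542 0.2966] F [-0.6337 -0.0714  1.2515] w 0.03981203982545446
shift mm [-389.8317  329.0081   36.4996] turn [array([-0.0414,  0.0277, 10.0056]), array([  -0.0412,   -0.0616, -169.9944])]
```

Request:
{"fn": "move_arm", "kwargs": {"targets": [[[40,-32,27,0,0,0,0],[40,-40,34,0,0,0,0],[40,-40,34,0,0,0,0],[40,-40,34,0,0,0,0],[40,-40,34,0,0,0,0],[40,-40,34,0,0,0,0],[40,-40,34,0,0,0,0],[40,-40,34,10,0,0,0]]]}}

```text
time: 3.1
tcp_pos: [0.5443, -0.0734, 0.2871]
ee_rot: [2.282, 2.158, 0.001]
wrist_force: [0.8, 0.3, -0.2]
gripper_width: 0.0402
```

Request:
{"fn": "move_arm", "kwargs": {"targets": [[[40,-40,34,13,0,0,0],[40,-38,30,13,0,0,0],[40,0,0,0,0,0,10],[40,0,0,0,0,0,0]]]}}

```text
time: 3.6
tcp_pos: [0.6025, -0.1536, 0.2598]
ee_rot: [-2.459, -1.952, 0.001]
wrist_force: [0.6, -0.0, -0.0]
gripper_width: 0.0401
```

```bash
python3 - <<'E'
from h import *
goto((.621,-.165,.095),-13.5)
c=calibration("wrist");cv2.imwrite("pics/w1.png",get_image("wrist"))
import pickle;pickle.dump(c,open("w1.pkl","wb"))
x=np.array([.972,-.233,0]);y=np.array([.233,.972,0])
d=np.array([.621,-.165,.096])
print(proj(c,[d+y*.097,d,d-y*.097,d-x*.07-[0,0,.074]]))
E
```

```text
t 3.6 tcp [ 0.6025 -0.1536  0.2598] F [ 0.6325 -0.0377 -0.0074] w 0.04007320594670782
shift mm [ -7.0039  20.9525 164.7446] turn [array([-0.1216, -0.0307,  0.3993]), array([   0.0481,   -0.1906, -179.6006])]
[[333.3646 109.1108]
 [331.7096 195.6435]
 [330.2653 271.8063]
 [279.0501 184.2871]]
```

View pics/w1.png

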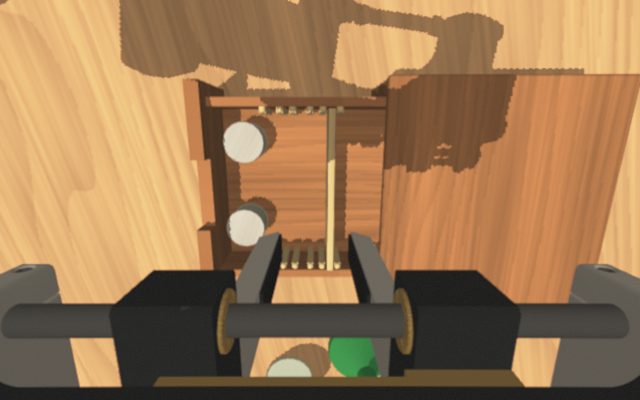

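The wrist view shows the divider's top edge as a pale line from (333,108) to (330,270), in the rear grooves. The jar lids are at (244,141) and (246,227). I'll refine the line from its pixels.

```bash
python3 - <<'E'
from h import *
import pickle
c=pickle.load(open("w1.pkl","rb"));im=cv2.imread("pics/w1.png")
h=cv2.cvtColor(im,cv2.COLOR_BGR2HSV);print(h[200,318:344].tolist())
pts=[]
for v in range(112,232,4):
    r=h[v,318:346].astype(int);m=(r[:,0]>=17)&(r[:,1]<150)
    u=np.flatnonzero(m)+318
    if len(u):pts.append((u.mean(),v,len(u)))
pts=np.array(pts);print(pts[::4])
P=onz(c,pts[:,:2],.096);k=np.polyfit(P[:,1],P[:,0],1)
print("yaw",-np.degrees(np.arctan(k[0])),"x at y=-.165",np.polyval(k,-.165),"resid",np.std(P[:,0]-np.polyval(k,P[:,1])))
print("ends",onz(c,[(333,107),(330,271)],.096))
print("jars",onz(c,[(244,141),(246,227)],.064))
print("board",onz(c,[(188,81),(200,268)],.106))
E
```

```text
[[13, 150, 189], [13, 150, 189], [13, 148, 189], [13, 150, 189], [13, 150, 191], [12, 150, 192], [12, 147, 185], [14, 136, 158], [18, 115, 133], [18, 113, 158], [20, 110, 228], [23, 101, 239], [23, 99, 239], [22, 101, 237], [21, 103, 235], [19, 113, 219], [17, 119, 148], [13, 137, 108], [13, 144, 106], [13, 136, 109], [13, 144, 108], [13, 140, 109], [13, 137, 108], [13, 142, 108], [13, 142, 108], [14, 146, 108]]
[[330.5 112.   24. ]
 [330.5 128.    8. ]
 [330.5 144.    8. ]
 [330.5 160.    8. ]
 [330.5 176.    8. ]
 [330.  192.    9. ]
 [329.5 208.    8. ]
 [329.5 224.    8. ]]
yaw -13.099028056821533 x at y=-.165 0.6189862908192155 resid 0.0003063818070348807
ends [[ 0.6437 -0.0685  0.096 ]
 [ 0.5983 -0.2581  0.096 ]]
jars [[ 0.5313 -0.081   0.064 ]
 [ 0.5029 -0.1875  0.064 ]]
board [[ 0.5011 -0.0092  0.106 ]
 [ 0.4469 -0.2139  0.106 ]]
```

Request:
{"fn": "move_arm", "kwargs": {"targets": [[[40,-6,19,20,0,0,0],[40,0,0,40,0,0,0],[40,0,0,40,0,0,0],[40,0,0,30,0,0,0],[40,0,0,20,0,0,0],[40,0,0,15,0,0,0],[40,0,0,15,0,0,0],[40,0,0,0,0,0,0]]]}}

```text
time: 4.65
tcp_pos: [0.6192, -0.1631, 0.0796]
ee_rot: [-2.46, -1.951, 0.002]
wrist_force: [0.6, 0.1, -0.1]
gripper_width: 0.0401
```

```bash
python3 - <<'E'
from h import *
goto((.6192,-.164,.080),-13.3)
c=calibration("wrist");cv2.imwrite("pics/w2.png",get_image("wrist"))
E
```

```text
t 4.65 tcp [ 0.6192 -0.1631  0.0796] F [ 0.6427  0.1049 -0.1211] w 0.040092792790922295
shift mm [-0.9018  0.2143 -0.3674] turn [array([-0.1217, -0.0204,  0.1588]), array([   0.032 ,   -0.191 , -179.8411])]
```

View pics/w2.png

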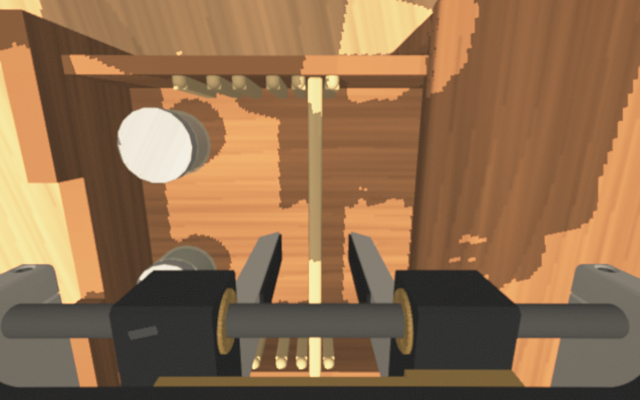

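The divider's top edge at column 315 sits centred between the fingers, at columns 280 and 350. I'll close on it.

Request:
{"fn": "move_arm", "kwargs": {"targets": [[[5,0,0,0,0,0,0],[5,0,0,0,0,0,0],[5,0,0,0,0,0,0],[5,0,0,0,0,0,0],[5,0,0,0,0,0,0],[5,0,0,0,0,0,0]]], "grip_force": 25}}

```text
time: 5.45
tcp_pos: [0.6198, -0.1634, 0.0809]
ee_rot: [-2.461, -1.952, -0.0]
wrist_force: [0.7, 0.6, 0.1]
gripper_width: 0.0051
```

Request:
{"fn": "move_arm", "kwargs": {"targets": [[[0,0,0,-3,0,0,0],[0,0,0,-5,0,0,0],[0,0,0,-6,0,0,0],[0,0,0,-6,0,0,0]]]}}

```text
time: 5.95
tcp_pos: [0.62, -0.1634, 0.1016]
ee_rot: [2.461, 1.952, 0.001]
wrist_force: [0.2, -0.7, -0.1]
gripper_width: 0.0006
```

The fingers closed to 0.6 mm, so there is no divider between them. I'll look before going on.

```bash
python3 - <<'E'
from h import *
goto((.6192,-.164,.080),-13.3)
w=get_image("wrist");s=get_image("side");c=get_image("scene")
g=lambda a,W,H:cv2.resize(a,(W,H),interpolation=2)
s=s[140:290,260:480];c=c[130:290,190:400]
for n in("side","scene"):print(n,proj(calibration(n),get_obs()["tcp_pos"]),proj(calibration(n),[.6195,-.164,.096]))
cv2.imwrite("pics/chk.png",np.vstack([np.hstack([g(s,400,290),g(c,400,290)]),np.hstack([g(w,480,300),np.zeros((300,320,3),np.uint8)])]))
E
```

```text
t 5.95 tcp [ 0.62   -0.1634  0.1016] F [ 0.1666 -0.6605 -0.0621] w 0.0005884805465298682
shift mm [-0.7306 -0.6508 21.6028] turn [array([ 0.0296, -0.0018,  0.1319]), array([   0.0029,    0.0465, -179.8681])]
side [[357.2503 221.6796]] [[357.0169 223.1676]]
scene [[283.2191 218.548 ]] [[283.0783 220.0491]]
```

View pics/chk.png

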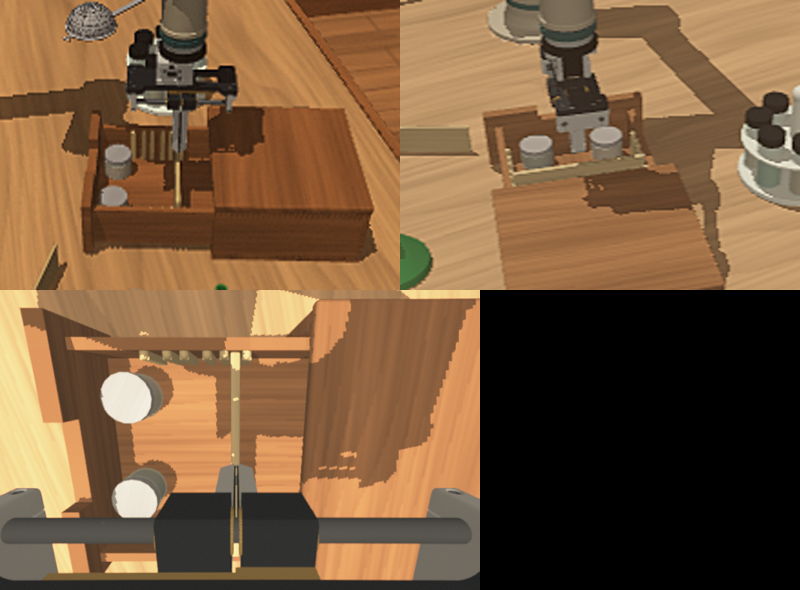

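```bash
python3 - <<'E'
from h import *
o=get_obs();t=o["tcp_pos"];a=[]
for n in("side","scene"):
    im=get_image(n);cv2.imwrite(f"pics/{n}1.png",im);c=calibration(n);p=proj(c,[t,t-[0,0,.014],t+[0,0,.02]])
    print(n,p)
    u,v=p[0].astype(int);k=im[v-35:v+25,u-32:u+32]
    K=cv2.resize(k,None,fx=6.2,fy=6.2,interpolation=cv2.INTER_CUBIC)
    K=cv2.convertScaleAbs(K,alpha=1.5,beta=20)
    for q,col in zip(p,((0,0,255),(0,255,255),(255,0,0))):
        x,y=((q-[u-32,v-35]+.5)*6.2).astype(int);cv2.line(K,(x+25,y),(x+60,y),col,1)
    a.append(K)
cv2.imwrite("pics/tip.png",np.hstack(a))
E
```

```text
side [[357.2503 221.6796]
 [357.0979 225.0908]
 [357.4707 216.73  ]]
scene [[283.2191 218.548 ]
 [283.5182 222.5227]
 [282.7856 212.7852]]
```

View pics/tip.png

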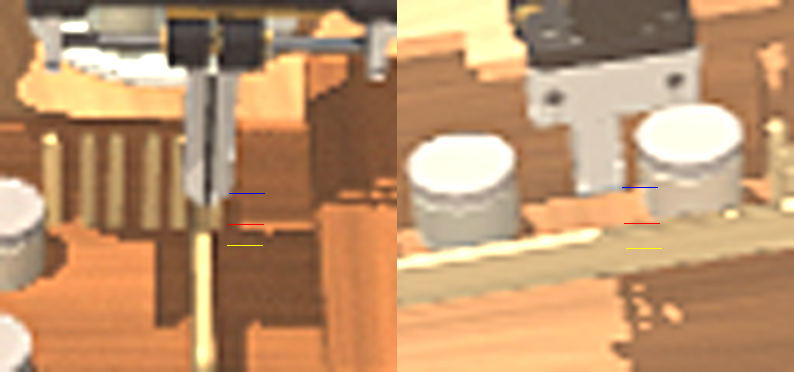

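```bash
python3 - <<'E'
from h import *
c=calibration("wrist");o=get_obs();R=Ro.from_rotvec(o["ee_rot"]).as_matrix()
T=lambda x,y,z:o["tcp_pos"]+R@np.array([x,y,z])/1000
print("claimed tips row/cols",proj(c,[T(s*8,y,14) for y in(-20,20) for s in(-1,1)]))
print("tips 30 back",proj(c,[T(s*8,y,-16) for y in(-20,20) for s in(-1,1)]))
sd=calibration("side");t0=np.array([.1308,.5593,.1861])
print("start side",proj(sd,[t0-[0,0,.014],t0+[0,0,.016]]))
im=cv2.imread("pics/side0.png")[70:125,180:240]
cv2.imwrite("pics/start.png",np.hstack([cv2.resize(im,(480,440),interpolation=2)]))
E
```

```text
claimed tips row/cols [[285.0968 241.342 ]
 [284.5536 219.7183]
 [341.4202 241.2842]
 [341.8668 219.6588]]
tips 30 back [[280.6727 258.3866]
 [279.9584 233.7987]
 [345.4423 258.3208]
 [346.0372 233.7305]]
start side [[206.2497 118.8121]
 [205.0646 112.4096]]
```

View pics/start.png

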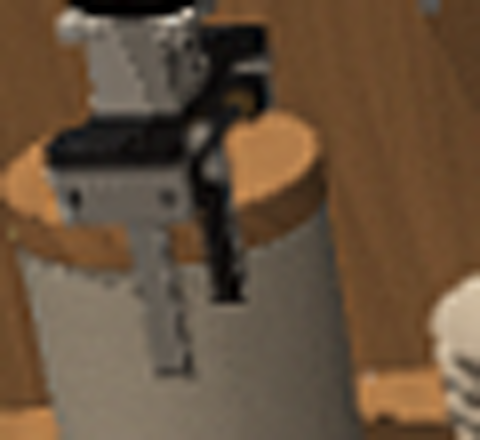

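The views agree. The real fingertips end about 16 mm behind the reported TCP, not 14 mm ahead, so the fingers are effectively 30 mm shorter than stated: at the start pose the tips are at side row 112, and in the wrist view at row 234, columns 280 and 350. The first close was in air, just above the divider, and disturbed nothing. I'll reopen and go 30 mm deeper than before.

Request:
{"fn": "move_arm", "kwargs": {"targets": [[[40,0,0,0,0,0,0],[40,0,0,0,0,0,0],[40,0,0,0,0,0,0],[40,0,0,0,0,0,0],[40,-1,0,12,0,0,0],[40,0,0,12,0,0,0],[40,0,0,12,0,0,0],[40,0,0,12,0,0,0]]]}}

```text
time: 7.2
tcp_pos: [0.6193, -0.1642, 0.0517]
ee_rot: [-2.461, -1.952, 0.001]
wrist_force: [-0.1, 1.1, -0.1]
gripper_width: 0.0399
```

Request:
{"fn": "move_arm", "kwargs": {"targets": [[[4,0,0,0,0,0,0],[4,0,0,0,0,0,0],[4,0,0,0,0,0,0],[4,0,0,0,0,0,0],[4,0,0,0,0,0,0],[4,0,0,0,0,0,0]]], "grip_force": 25}}

```text
time: 7.95
tcp_pos: [0.62, -0.1645, 0.0535]
ee_rot: [2.461, 1.952, 0.001]
wrist_force: [0.4, 0.6, 2.7]
gripper_width: 0.0082
```

Held: 8.2 mm wide, which matches the 8 mm panel. Now lift straight up.

Request:
{"fn": "move_arm", "kwargs": {"targets": [[[2,0,0,-4,0,0,0],[2,0,0,-8,0,0,0],[2,0,0,-12,0,0,0],[2,0,0,-12,0,0,0],[2,0,0,-12,0,0,0],[2,0,0,-12,0,0,0],[2,0,0,-12,0,0,0],[2,0,0,-10,0,0,0]]]}}

```text
time: 8.95
tcp_pos: [0.6197, -0.1644, 0.1359]
ee_rot: [2.461, 1.952, 0.0]
wrist_force: [-1.0, -0.4, -0.2]
gripper_width: 0.0081
```

```bash
python3 - <<'E'
from h import *
o=get_obs();t=o["tcp_pos"];goto(t+[0,0,0],-13.3)
a=[]
for n in("wrist","scene","side"):
    im=get_image(n);cv2.imwrite(f"pics/{n}2.png",im)
    a.append(im)
import pickle;pickle.dump(calibration("wrist"),open("w3.pkl","wb"))
S=cv2.resize(a[1][150:260,205:345],(400,300),interpolation=2);D=cv2.resize(a[2][150:280,280:460],(400,300),interpolation=2)
cv2.imwrite("pics/l.png",np.vstack([np.hstack([D,S]),np.hstack([cv2.resize(a[0],(480,300),interpolation=3),np.zeros((300,320,3),np.uint8)])]))
E
```

```text
t 8.95 tcp [ 0.6197 -0.1644  0.1359] F [-0.9602 -0.4225 -0.1761] w 0.008093477376479587
shift mm [0. 0. 0.] turn [array([ 0.0281, -0.0008,  0.1322]), array([   0.0013,    0.0441, -179.8678])]
```

View pics/l.png

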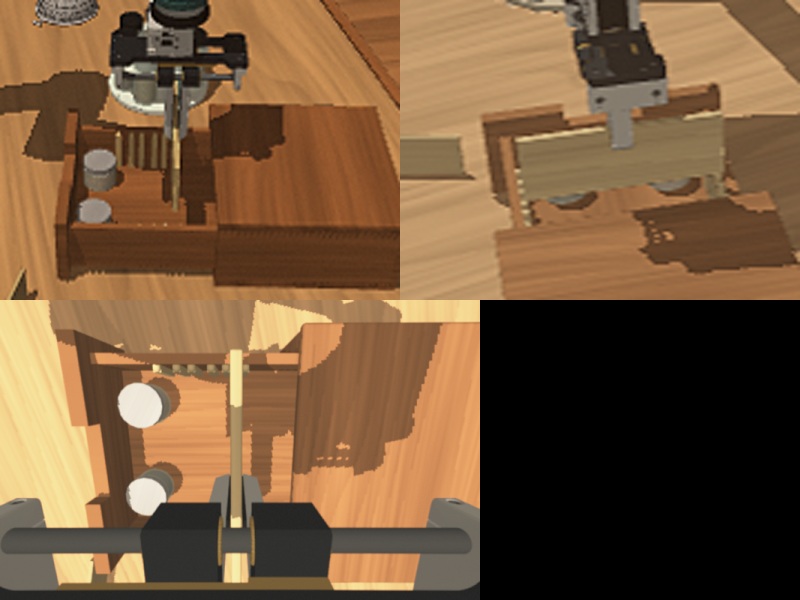

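The divider is up, upright and level: its bottom edge is at about 105 mm, clear of the walls, and both jars are still standing. Now I'll measure the groove pairs from the batten tops.

```bash
python3 - <<'E'
from h import *
import pickle
c=pickle.load(open("w3.pkl","rb"));o=get_obs()
def M(p,r):
    m=np.eye(4);m[:3,:3]=Ro.from_rotvec(r).as_matrix();m[:3,3]=p;return m
V=np.array(c["view"])@M(o["tcp_pos"],o["ee_rot"])   # tool->cam
c2=dict(c);c2["view"]=V@np.linalg.inv(M([.6192,-.1631,.0796],[-2.46,-1.951,.002]))
ex=np.array([np.cos(np.radians(13.3)),-np.sin(np.radians(13.3))]);ey=np.array([-ex[1],ex[0]])
def blobs(f,cc,r0,r1,u0,u1,name):
    h=cv2.cvtColor(cv2.imread(f),cv2.COLOR_BGR2HSV)[r0:r1,u0:u1]
    m=((h[...,0]>=16)&(h[...,0]<35)&(h[...,2]>150)&(h[...,1]<140)).astype(np.uint8)
    n,_,st,ce=cv2.connectedComponentsWithStats(m)
    for s,q in sorted(zip(st[1:].tolist(),ce[1:].tolist()),key=lambda t:t[1][0]):
        if s[4]<12:continue
        P=onz(cc,[(q[0]+u0,q[1]+r0)],.082)[0];d=P[:2]-[.6197,-.1644]
        print(name,"px",np.round([q[0]+u0,q[1]+r0],1),s[2:],"box rel mm",(ex@d*1000).round(1),(ey@d*1000).round(1))
blobs("pics/w2.png",c2,70,100,165,345,"w2 left")
blobs("pics/w2.png",c2,350,373,250,345,"w2 right")
blobs("pics/wrist2.png",c,78,102,195,345,"w3 left")
E
```

```text
w2 left px [182.3  84.8] [42, 23, 205] box rel mm -76.7 95.4
w2 left px [212.   81.2] [12, 14, 133] box rel mm -59.3 97.4
w2 left px [237.5  81.2] [12, 15, 130] box rel mm -44.6 97.5
w2 left px [271.6  81.3] [13, 14, 131] box rel mm -24.8 97.4
w2 left px [298.5  82.3] [14, 16, 173] box rel mm -9.3 96.9
w2 left px [314.5  88.2] [16, 23, 359] box rel mm 0.0 93.7
w2 left px [332.   82.3] [15, 16, 203] box rel mm 10.1 96.9
w2 right px [255.7 362.3] [9, 15, 82] box rel mm -42.5 -93.9
w2 right px [280.6 361.8] [13, 15, 138] box rel mm -24.4 -93.4
w2 right px [301. 362.] [13, 14, 138] box rel mm -9.6 -93.6
w2 right px [314.5 361. ] [12, 23, 276] box rel mm 0.2 -92.7
w2 right px [328.2 362. ] [12, 14, 134] box rel mm 10.1 -93.4
w3 left px [209.1  91.8] [20, 16, 141] box rel mm -78.1 96.3
w3 left px [233.9  90. ] [9, 11, 73] box rel mm -59.4 97.5
w3 left px [253.6  90.2] [9, 11, 77] box rel mm -44.6 97.4
w3 left px [280.   90.4] [9, 11, 74] box rel mm -24.8 97.4
w3 left px [300.1  90.2] [9, 11, 72] box rel mm -9.7 97.5
w3 left px [316.1  89.7] [28, 24, 497] box rel mm 2.3 97.9
```

Request:
{"fn": "move_arm", "kwargs": {"targets": [[[2,0,-10,0,0,0,0],[2,0,-20,0,0,0,0],[2,0,-20,0,0,0,0],[2,0,-14,0,0,0,0],[2,0,-6,0,0,0,0],[2,0,0,0,0,0,0]]]}}

```text
time: 9.85
tcp_pos: [0.5514, -0.1484, 0.135]
ee_rot: [2.461, 1.952, 0.001]
wrist_force: [-0.2, -0.8, -0.4]
gripper_width: 0.008
```

```bash
python3 - <<'E'
from h import *
goto((.5519,-.1484,.135),-13.3)
c=calibration("wrist");cv2.imwrite("pics/wrist3.png",get_image("wrist"))
ex=np.array([np.cos(np.radians(13.3)),-np.sin(np.radians(13.3))]);ey=np.array([-ex[1],ex[0]])
h=cv2.cvtColor(cv2.imread("pics/wrist3.png"),cv2.COLOR_BGR2HSV)
for zz,r0,r1,u0,u1 in((.082,70,110,270,450),):
    m=((h[...,0]>=16)&(h[...,0]<35)&(h[...,2]>150)&(h[...,1]<140)).astype(np.uint8)[r0:r1,u0:u1]
    n,_,st,ce=cv2.connectedComponentsWithStats(m)
    for s,q in zip(st[1:],ce[1:]):
        if s[4]<30:continue
        P=onz(c,[q+[u0,r0]],zz)[0];d=P[:2]-[.5519,-.1484];print(q+[u0,r0],s[2:],ex@d*1000,ey@d*1000)
goto((.5519,-.1484,.135),-13.3)
E
```

```text
t 9.85 tcp [ 0.5514 -0.1484  0.135 ] F [-0.1988 -0.8124 -0.4273] w 0.008007076631423688
shift mm [0.135  0.5262 0.0461] turn [array([ 0.0247, -0.0054,  0.1249]), array([   0.0085,    0.0387, -179.875 ])]
[314.931   89.3829] [ 26  40 739] 0.6040767507893459 97.94610209499311
[372.9062  91.0703] [ 13  12 128] 44.053716478745976 96.78765262188764
[392.2331  90.9624] [ 13  12 133] 58.526260512889806 96.86763656160508
[300.3556  89.2889] [ 8  8 45] -10.305656445304415 97.99905789057033
[346.8261  89.3478] [ 8  8 46] 24.47884183237962 97.99286976830764
[420.0682  89.0455] [ 7  7 44] 79.25063209939609 98.2189014022059
t 9.9 tcp [ 0.5518 -0.1486  0.135 ] F [-0.447  -0.2639 -0.6154] w 0.008205598488933584
shift mm [0.1624 0.0197 0.0372] turn [array([ 0.046 , -0.0033,  0.1291]), array([   0.0051,    0.0723, -179.8709])]
```

Request:
{"fn": "move_arm", "kwargs": {"targets": [[[2,0,0,8,0,0,0],[2,0,0,8,0,0,0],[2,0,0,5,0,0,0],[2,0,0,5,0,0,0],[2,0,0,5,0,0,0],[2,0,0,5,0,0,0]]]}}

```text
time: 10.65
tcp_pos: [0.5515, -0.1485, 0.0987]
ee_rot: [2.461, 1.952, 0.0]
wrist_force: [-0.3, 0.2, -0.7]
gripper_width: 0.0078
```

Request:
{"fn": "move_arm", "kwargs": {"targets": [[[2,0,0,8,0,0,0],[2,0,0,8,0,0,0],[2,0,0,8,0,0,0],[2,0,0,8,0,0,0],[2,0,0,6,0,0,0],[2,0,0,3,0,0,0]]]}}

```text
time: 11.4
tcp_pos: [0.5513, -0.1483, 0.0574]
ee_rot: [-2.461, -1.952, 0.0]
wrist_force: [-0.0, -0.2, -1.0]
gripper_width: 0.0082
```

Request:
{"fn": "move_arm", "kwargs": {"targets": [[[2,0,0,1,0,0,0],[2,0,0,1,0,0,0],[2,0,0,1,0,0,0],[2,0,0,0,0,0,0]]]}}

```text
time: 11.9
tcp_pos: [0.5515, -0.1484, 0.055]
ee_rot: [2.461, 1.952, 0.0]
wrist_force: [1.2, -0.8, -0.1]
gripper_width: 0.008
```

Request:
{"fn": "move_arm", "kwargs": {"targets": [[[2,0,0,0.5,0,0,0],[2,0,0,0.5,0,0,0],[2,0,0,0.5,0,0,0],[2,0,0,0,0,0,0]]]}}

```text
time: 12.4
tcp_pos: [0.5515, -0.1484, 0.0535]
ee_rot: [2.461, 1.952, 0.0]
wrist_force: [0.4, -0.1, -1.1]
gripper_width: 0.0083
```

Request:
{"fn": "move_arm", "kwargs": {"targets": [[[2,0,0,0.5,0,0,0],[2,0,0,0.5,0,0,0],[2,0,0,0,0,0,0]]]}}

```text
time: 12.78
tcp_pos: [0.5517, -0.1485, 0.0534]
ee_rot: [2.461, 1.952, 0.001]
wrist_force: [-1.3, 1.2, 5.4]
gripper_width: 0.0079
```

Request:
{"fn": "move_arm", "kwargs": {"targets": [[[2,0,0,0.5,0,0,0],[2,0,0,0.5,0,0,0],[2,0,0,0,0,0,0]]]}}

```text
time: 13.15
tcp_pos: [0.5526, -0.1487, 0.0534]
ee_rot: [2.46, 1.95, 0.003]
wrist_force: [-0.8, 0.6, 9.9]
gripper_width: 0.0079
```

It has reached the floor: 10 N at the same height as in the back grooves. I'll relax that push, release, back off upwards and check.

Request:
{"fn": "move_arm", "kwargs": {"targets": [[[2,0,0,-1,0,0,0],[14,0,0,0,0,0,0],[24,0,0,0,0,0,0],[24,0,0,0,0,0,0],[24,0,0,-5,0,0,0],[24,0,0,-15,0,0,0],[24,0,0,-30,0,0,0],[24,0,0,-35,0,0,0]]]}}

```text
time: 14.15
tcp_pos: [0.5514, -0.1484, 0.139]
ee_rot: [-2.461, -1.952, -0.0]
wrist_force: [0.2, 0.3, 0.1]
gripper_width: 0.0239
```

Request:
{"fn": "move_arm", "kwargs": {"targets": [[[24,0,-20,-40,0,0,0],[24,0,-40,-20,0,0,0],[10,0,-40,0,0,0,0],[0,0,-40,0,0,0,0],[0,0,0,0,0,0,0]]]}}

```text
time: 14.78
tcp_pos: [0.4129, -0.1157, 0.1989]
ee_rot: [2.461, 1.951, 0.001]
wrist_force: [0.3, -0.3, 0.7]
gripper_width: 0.0009
```

```bash
python3 - <<'E'
from h import *
goto((.4,-.1,.1),-13.3)
a=[]
for n in("wrist","scene","side"):
    im=get_image(n);cv2.imwrite(f"pics/{n}4.png",im);a.append(im)
S=cv2.resize(a[1][170:245,205:345],(400,300),interpolation=2);D=cv2.resize(a[2][170:285,290:440],(400,300),interpolation=2)
cv2.imwrite("pics/p.png",np.vstack([np.hstack([D,S]),np.hstack([cv2.resize(a[0],(480,300),interpolation=3),np.zeros((300,320,3),np.uint8)])]))
E
```

```text
t 14.775 tcp [ 0.4129 -0.1157  0.1989] F [ 0.2864 -0.3343  0.7081] w 0.0009001513488576619
shift mm [ 12.3967 -16.2695  98.8351] turn [array([0.0687, 0.0151, 0.1118]), array([  -0.0237,    0.1079, -179.8882])]
```

View pics/p.png

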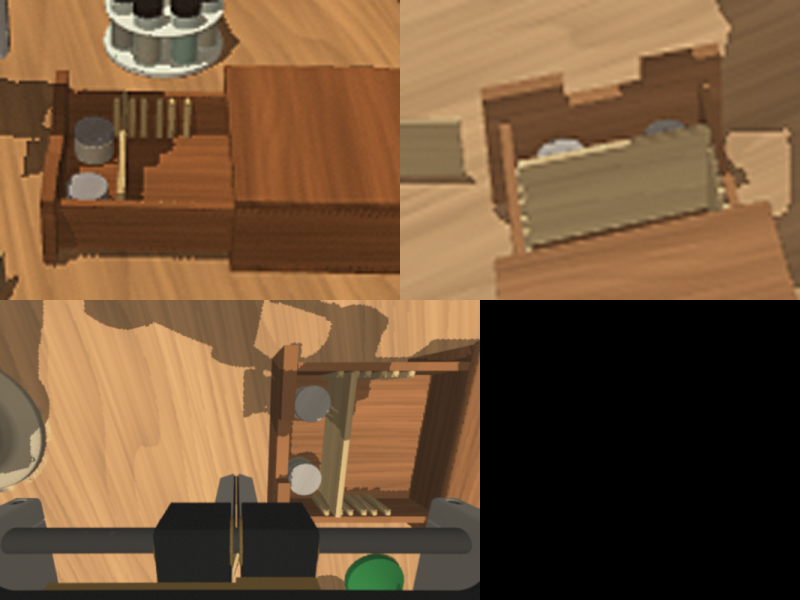

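The divider stands in the front grooves at both ends, behind the two upright jars. The loose panel, funnel and carousel look untouched. Next I lower the closed fingers in front of the front board, with the real tips at about 50 mm, and push.

Request:
{"fn": "move_arm", "kwargs": {"targets": [[[0,0,0,30,0,0,0],[0,0,0,35,0,0,0],[0,0,0,35,0,0,0],[0,0,0,35,0,0,0],[0,0,0,30,0,0,0],[0,0,8,0,0,0,0],[0,0,8,0,0,0,0],[0,0,8,0,0,0,0]]]}}

```text
time: 15.92
tcp_pos: [0.4409, -0.1229, 0.0337]
ee_rot: [2.459, 1.95, 0.003]
wrist_force: [-0.5, 0.4, -0.8]
gripper_width: 0.0006
```

Request:
{"fn": "move_arm", "kwargs": {"targets": [[[0,0,4,0,0,0,0],[0,0,3,0,0,0,0],[0,0,3,0,0,0,0],[0,0,3,0,0,0,0],[0,0,3,0,0,0,0],[0,0,3,0,0,0,0],[0,0,3,0,0,0,0],[0,0,3,0,0,0,0]]]}}

```text
time: 16.92
tcp_pos: [0.4626, -0.1276, 0.0323]
ee_rot: [-2.461, -1.952, 0.001]
wrist_force: [-1.3, 0.8, 0.3]
gripper_width: 0.0008
```

Request:
{"fn": "move_arm", "kwargs": {"targets": [[[0,0,3,0,0,0,0],[0,0,4,0,0,0,0],[0,0,4,0,0,0,0],[0,0,4,0,0,0,0],[0,0,4,0,0,0,0],[0,0,4,0,0,0,0],[0,0,4,0,0,0,0],[0,0,4,0,0,0,0]]]}}

```text
time: 17.92
tcp_pos: [0.4932, -0.1347, 0.0324]
ee_rot: [-2.461, -1.952, 0.0]
wrist_force: [-1.6, 0.1, -0.9]
gripper_width: 0.0005
```

```bash
python3 - <<'E'
from h import *
e=np.array([.973,-.2300,0])
goto(np.array([.4659,-.1282,.034])+e*(.2-.0125),-13.3)
a=get_image("side");cv2.imwrite("pics/side5.png",a);b=get_image("scene")
cv2.imwrite("pics/push.png",np.hstack([cv2.resize(a[150:280,280:450],(400,306),interpolation=2),cv2.resize(b[160:260,205:345],(400,306),interpolation=2)]))
E
```

```text
t 17.925 tcp [ 0.4932 -0.1347  0.0324] F [-1.5735  0.1174 -0.8878] w 0.0004808592251615023
shift mm [ -0.2837 159.4384  -1.6873] turn [array([-0.014 , -0.0105,  0.1318]), array([   0.0165,   -0.0219, -179.8682])]
```

View pics/push.png

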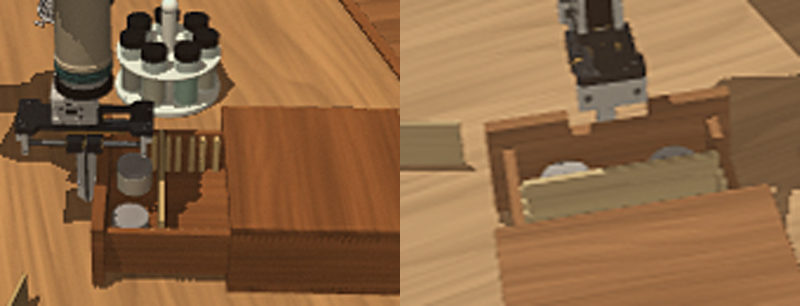

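The drawer follows at about 2 N with the jars standing. The gripper's outer brackets would clear the box roof only narrowly, so I'll back off, raise 15 mm and go on.

Request:
{"fn": "move_arm", "kwargs": {"targets": [[[0,0,-5,0,0,0,0],[0,0,0,-8,0,0,0],[0,0,0,-8,0,0,0],[0,0,3,0,0,0,0],[0,0,2,0,0,0,0],[0,0,3,0,0,0,0],[0,0,4,0,0,0,0],[0,0,4,0,0,0,0]]]}}

```text
time: 19.02
tcp_pos: [0.5035, -0.1371, 0.0481]
ee_rot: [-2.461, -1.951, 0.001]
wrist_force: [-2.1, -0.0, 0.5]
gripper_width: 0.0004
```

Request:
{"fn": "move_arm", "kwargs": {"targets": [[[0,0,5,0,0,0,0],[0,0,5,0,0,0,0],[0,0,5,0,0,0,0],[0,0,5,0,0,0,0],[0,0,5,0,0,0,0],[0,0,5,0,0,0,0],[0,0,5,0,0,0,0],[0,0,5,0,0,0,0]]]}}

```text
time: 20.02
tcp_pos: [0.543, -0.1464, 0.0485]
ee_rot: [-2.461, -1.952, -0.0]
wrist_force: [-2.2, 1.0, -1.8]
gripper_width: 0.0005
```

Request:
{"fn": "move_arm", "kwargs": {"targets": [[[0,0,5,0,0,0,0],[0,0,5,0,0,0,0],[0,0,5,0,0,0,0],[0,0,5,0,0,0,0],[0,0,5,0,0,0,0],[0,0,5,0,0,0,0],[0,0,5,0,0,0,0],[0,0,5,0,0,0,0]]]}}

```text
time: 21.02
tcp_pos: [0.582, -0.1555, 0.0485]
ee_rot: [-2.461, -1.952, -0.0]
wrist_force: [-0.7, 0.3, -0.8]
gripper_width: 0.0008
```

Request:
{"fn": "move_arm", "kwargs": {"targets": [[[0,0,5,0,0,0,0],[0,0,5,0,0,0,0],[0,0,5,0,0,0,0],[0,0,5,0,0,0,0],[0,0,5,0,0,0,0],[0,0,5,0,0,0,0],[0,0,4,0,0,0,0],[0,0,3,0,0,0,0]]]}}

```text
time: 22.02
tcp_pos: [0.618, -0.164, 0.0485]
ee_rot: [2.461, 1.952, 0.0]
wrist_force: [-2.3, 1.4, -1.4]
gripper_width: 0.0004
```

Request:
{"fn": "move_arm", "kwargs": {"targets": [[[0,0,3,0,0,0,0],[0,0,3,0,0,0,0],[0,0,3,0,0,0,0],[0,0,3,0,0,0,0],[0,0,3,0,0,0,0],[0,0,3,0,0,0,0],[0,0,2,0,0,0,0],[0,0,2,0,0,0,0]]]}}

```text
time: 23.02
tcp_pos: [0.6392, -0.1689, 0.0485]
ee_rot: [-2.461, -1.952, -0.0]
wrist_force: [-2.0, 0.3, 0.1]
gripper_width: 0.0002
```

Request:
{"fn": "move_arm", "kwargs": {"targets": [[[0,0,2,0,0,0,0],[0,0,1,0,0,0,0],[0,0,1,0,0,0,0],[0,0,1,0,0,0,0]]]}}

```text
time: 23.52
tcp_pos: [0.644, -0.17, 0.0485]
ee_rot: [-2.461, -1.952, -0.0]
wrist_force: [-2.2, 1.1, -0.4]
gripper_width: 0.0002
```

Request:
{"fn": "move_arm", "kwargs": {"targets": [[[0,0,1,0,0,0,0],[0,0,1,0,0,0,0],[0,0,1,0,0,0,0]]]}}

```text
time: 23.9
tcp_pos: [0.6469, -0.1708, 0.0485]
ee_rot: [2.462, 1.952, 0.0]
wrist_force: [-1.5, 1.1, -0.7]
gripper_width: 0.0002
```

Request:
{"fn": "move_arm", "kwargs": {"targets": [[[0,0,1,0,0,0,0],[0,0,1,0,0,0,0],[0,0,1,0,0,0,0]]]}}

```text
time: 24.28
tcp_pos: [0.6478, -0.1709, 0.0485]
ee_rot: [-2.459, -1.95, 0.004]
wrist_force: [-6.5, 1.9, 4.0]
gripper_width: 0.0006
```

Request:
{"fn": "move_arm", "kwargs": {"targets": [[[0,0,1,0,0,0,0],[0,0,1,0,0,0,0]]]}}

```text
time: 24.52
tcp_pos: [0.6477, -0.1709, 0.0485]
ee_rot: [-2.456, -1.949, 0.008]
wrist_force: [-9.1, 2.5, 7.0]
gripper_width: 0.0004
```

The drawer stopped at x = 0.648, exactly where predicted, and the force rose to 9 N, so it is shut. I'll back off and check.

Request:
{"fn": "move_arm", "kwargs": {"targets": [[[0,0,-4,0,0,0,0],[0,0,-10,0,0,0,0],[0,0,-30,0,0,0,0],[0,0,-40,0,0,0,0],[0,0,-40,-20,0,0,0],[0,0,-40,-40,0,0,0],[0,0,-40,-40,0,0,0],[0,0,0,0,0,0,0]]]}}

```text
time: 25.52
tcp_pos: [0.4533, -0.1258, 0.1518]
ee_rot: [2.456, 1.947, 0.006]
wrist_force: [1.7, -0.5, 0.1]
gripper_width: 0.0003
```

```bash
python3 - <<'E'
from h import *
print(get_obs()["time"],get_obs()["wrist_force"])
a=get_image("side");b=get_image("scene");w=get_image("wrist");cv2.imwrite("pics/scene9.png",b)
for n,im in(("side",a),("scene",b)):
    o=cv2.imread(f"pics/{n}0.png");d=(cv2.absdiff(o,im).max(2)>40).astype(np.uint8);d=cv2.morphologyEx(d,0*0+2,np.ones((3,3),np.uint8))
    k,_,st,_=cv2.connectedComponentsWithStats(d);print(n,st[1:].tolist())
cv2.imwrite("pics/end.png",np.vstack([np.hstack([cv2.resize(a[100:350,250:490],(400,300),interpolation=2),cv2.resize(b[150:345,150:450],(400,300),interpolation=2)]),np.hstack([cv2.resize(w,(480,300)),np.zeros((300,320,3),np.uint8)])]))
E
```

```text
25.525 [ 1.7479 -0.53    0.0624]
side [[118, 0, 13, 12, 120], [160, 0, 85, 50, 1718], [97, 9, 24, 7, 100], [87, 11, 8, 5, 36], [69, 13, 6, 5, 26], [77, 13, 8, 4, 28], [74, 17, 31, 15, 178], [76, 23, 32, 160, 1828], [145, 22, 18, 11, 110], [100, 33, 5, 7, 30], [102, 42, 3, 3, 9], [247, 52, 5, 6, 29], [253, 52, 59, 91, 2091], [104, 54, 3, 3, 9], [180, 60, 34, 48, 681], [234, 61, 40, 24, 229], [232, 66, 5, 4, 18], [103, 77, 9, 26, 150], [310, 78, 3, 6, 18], [305, 85, 4, 4, 15], [165, 104, 167, 121, 7719], [107, 106, 7, 15, 59], [299, 143, 14, 14, 130], [87, 177, 39, 36, 756], [114, 185, 50, 55, 1326], [161, 192, 17, 28, 225], [311, 197, 5, 10, 41], [370, 198, 4, 3, 12], [334, 205, 5, 3, 15], [340, 205, 3, 4, 12], [344, 205, 5, 5, 22], [351, 206, 4, 3, 12], [361, 207, 8, 6, 43], [305, 210, 68, 62, 2576], [356, 211, 3, 8, 24], [371, 210, 3, 3, 9], [371, 218, 4, 4, 16], [198, 223, 16, 22, 135], [357, 224, 3, 4, 12], [366, 233, 6, 7, 21], [192, 237, 6, 7, 30], [334, 241, 4, 6, 20], [158, 242, 32, 8, 158], [371, 270, 5, 3, 15]]
scene [[235, 0, 40, 33, 579], [258, 0, 9, 2, 18], [277, 0, 6, 29
[... 195 characters left out ...]
 19, 64], [419, 59, 4, 4, 15], [304, 64, 7, 4, 26], [274, 70, 5, 11, 40], [246, 72, 10, 10, 71], [259, 75, 4, 3, 12], [264, 75, 3, 3, 9], [260, 84, 15, 14, 166], [277, 91, 17, 18, 220], [296, 94, 20, 7, 82], [254, 98, 22, 14, 153], [234, 99, 230, 148, 8640], [320, 99, 5, 3, 15], [241, 102, 4, 6, 22], [237, 104, 3, 3, 9], [274, 105, 7, 6, 32], [241, 106, 19, 25, 231], [234, 109, 3, 3, 9], [235, 112, 9, 8, 63], [261, 121, 4, 6, 21], [245, 141, 11, 9, 61], [432, 146, 6, 3, 18], [269, 153, 7, 14, 84], [278, 153, 10, 4, 30], [263, 154, 5, 4, 19], [295, 207, 3, 3, 9], [322, 212, 4, 4, 15], [307, 214, 3, 3, 9], [290, 217, 3, 3, 9], [316, 218, 4, 3, 12], [249, 222, 3, 3, 9], [249, 222, 38, 10, 209]]
```

View pics/end.png

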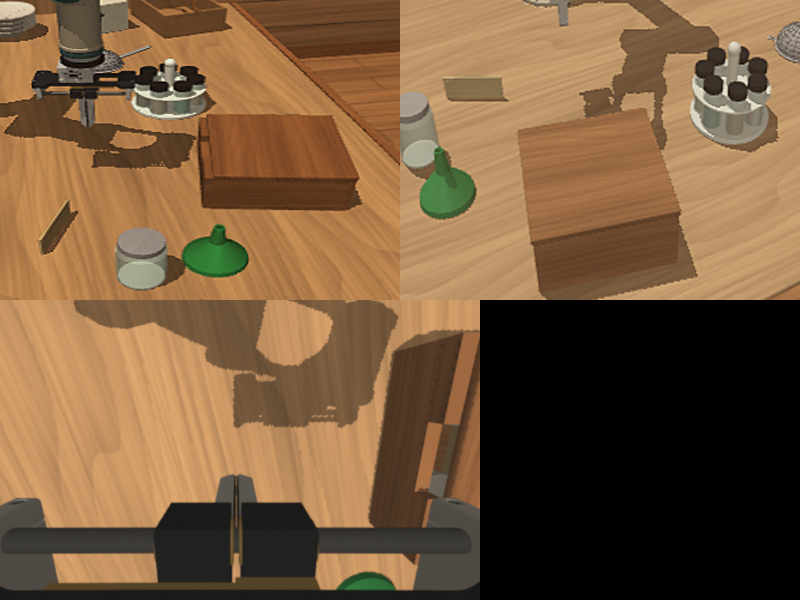

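```bash
python3 -c "
from bench import *
print(job_done())"
```

```text
the job is handed in; nothing more can be done
None
```

The divider is now in the front grooves behind the two jars, and the drawer is shut. I handed the job in at about 26 s on the robot's clock.

- **Fingers shorter than stated:** the real fingertips end about 30 mm further back than the description says. My first grasp closed in the air just above the divider and touched nothing. I measured the offset in three views, went 30 mm deeper and gripped it (8.2 mm opening on the 8 mm panel).
- **Moving the divider:** I lifted it straight up about 84 mm, moved it 70 mm forward and lowered it until it touched the drawer floor. The force there was up to 10 N, at the same height as in the back grooves. It was seated at both ends when I let go.
- **Shutting the drawer:** I pushed slowly at about 2 N. It stopped within 1 mm of the predicted shut position, where the force rose to about 9 N, and then I backed off.
- **Last checks:** the pictures show the drawer shut. The carousel, funnel, tall jar, strainer and loose panel all look where they were. My automatic before/after comparison of the pictures flagged the arm, its shadows and the drawer, and I did not sort out every small patch.
- **Not seen at the end:** the shut box hides the inside. I last saw both jars standing, with the divider in place, about 41 mm into the push.

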